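# Flip the stock tags on the goldsmith's board

## Task

Each of the four bins of ring blanks on the goldsmith's stock board has a hinged white tag in front of it. Push tags over with a fingertip until every full bin's tag leans towards its bin, ring face up, and every empty bin's tag leans away from its bin, bar face up, each lying on its rest. Push gently, do not pinch or grip anything, and leave the loose things around the board where they stand.

Things in the scene. Friction and masses are not known exactly. Their poses are not given: they have to be found in the camera images.
- board: Plywood stock board fixed flat on the bench, 250 x 410 x 12 mm. Its top is 12 mm above the bench. The four tag stands form a row along its own y axis and the four bins a second row 105 mm farther along its +x (away from the robot). It may be shifted and turned by up to about 11 degrees.
- stand_1: One of four like wooden tag stands fixed on the board, in any order, about 95 mm apart; 44 (x) x 58 (y) x 42 mm high, two upright cheeks with a flip tag between them. Origin: centre of its underside, on the board's top. Its bin is the one straight ahead along its +x, centre 93 to 117 mm away. The tag's hinge pin runs along y, 30 mm above the origin.
- tag_1 (a joint): Angle of the tag on stand_1. 0: at rest leaning to the stand's -x (away from its bin, towards the robot), bar face up. 1.571: at rest leaning to +x (towards its bin), ring face up. Both rests are 45 degrees above level; upright is 0.785. It swings freely: pushed past upright it falls over by its own weight.
- tag_1_edge (a point): Middle of the free edge of the tag on stand_1, 50 mm from the pin; at rest 35 mm in x from the pin and 65 mm above the stand's origin (80 mm when upright). The tag is a smooth white plastic plate 44 mm wide, 5 mm thick, about 25 g. One face has a raised black straight bar, the other a raised black ring 25 mm across.
- stand_2: One of four like wooden tag stands fixed on the board, in any order, about 95 mm apart; 44 (x) x 58 (y) x 42 mm high, two upright cheeks with a flip tag between them. Origin: centre of its underside, on the board's top. Its bin is the one straight ahead along its +x, centre 93 to 117 mm away. The tag's hinge pin runs along y, 30 mm above the origin.
- tag_2 (a joint): Angle of the tag on stand_2. 0: at rest leaning to the stand's -x (away from its bin, towards the robot), bar face up. 1.571: at rest leaning to +x (towards its bin), ring face up. Both rests are 45 degrees above level; upright is 0.785. It swings freely: pushed past upright it falls over by its own weight.
- tag_2_edge (a point): Middle of the free edge of the tag on stand_2, 50 mm from the pin; at rest 35 mm in x from the pin and 65 mm above the stand's origin (80 mm when upright). The tag is a smooth white plastic plate 44 mm wide, 5 mm thick, about 25 g. One face has a raised black straight bar, the other a raised black ring 25 mm across.
- stand_3: One of four like wooden tag stands fixed on the board, in any order, about 95 mm apart; 44 (x) x 58 (y) x 42 mm high, two upright cheeks with a flip tag between them. Origin: centre of its underside, on the board's top. Its bin is the one straight ahead along its +x, centre 93 to 117 mm away. The tag's hinge pin runs along y, 30 mm above the origin.
- tag_3 (a joint): Angle of the tag on stand_3. 0: at rest leaning to the stand's -x (away from its bin, towards the robot), bar face up. 1.571: at rest leaning to +x (towards its bin), ring face up. Both rests are 45 degrees above level; upright is 0.785. It swings freely: pushed past upright it falls over by its own weight.
- tag_3_edge (a point): Middle of the free edge of the tag on stand_3, 50 mm from the pin; at rest 35 mm in x from the pin and 65 mm above the stand's origin (80 mm when upright). The tag is a smooth white plastic plate 44 mm wide, 5 mm thick, about 25 g. One face has a raised black straight bar, the other a raised black ring 25 mm across.
- stand_4: One of four like wooden tag stands fixed on the board, in any order, about 95 mm apart; 44 (x) x 58 (y) x 42 mm high, two upright cheeks with a flip tag between them. Origin: centre of its underside, on the board's top. Its bin is the one straight ahead along its +x, centre 93 to 117 mm away. The tag's hinge pin runs along y, 30 mm above the origin.
- tag_4 (a joint): Angle of the tag on stand_4. 0: at rest leaning to the stand's -x (away from its bin, towards the robot), bar face up. 1.571: at rest leaning to +x (towards its bin), ring face up. Both rests are 45 degrees above level; upright is 0.785. It swings freely: pushed past upright it falls over by its own weight.
- tag_4_edge (a point): Middle of the free edge of the tag on stand_4, 50 mm from the pin; at rest 35 mm in x from the pin and 65 mm above the stand's origin (80 mm when upright). The tag is a smooth white plastic plate 44 mm wide, 5 mm thick, about 25 g. One face has a raised black straight bar, the other a raised black ring 25 mm across.
- bin_full_1: Open dark wooden bin, 70 (x) x 76 (y) x 32 mm high, fixed on the board and heaped with metal ring blanks up to 10 mm above its rim. Full. Origin: centre of its underside.
- bin_full_2: Open dark wooden bin, 70 (x) x 76 (y) x 32 mm high, fixed on the board and heaped with metal ring blanks up to 10 mm above its rim. Full. Origin: centre of its underside.
- bin_empty_1: Open dark wooden bin, 70 (x) x 76 (y) x 32 mm high, fixed on the board, with nothing in it. Empty. Origin: centre of its underside.
- bin_empty_2: Open dark wooden bin, 70 (x) x 76 (y) x 32 mm high, fixed on the board, with nothing in it. Empty. Origin: centre of its underside.
- mandrel: Loose bystander: upright steel ring mandrel, foot 52 mm across, tapering, 130 mm high; stands on the bench beyond the board's left (+y) end. Origin: centre of its underside.
- jar: Loose bystander: small capped jar, 48 mm across, 60 mm high, on the bench beyond the board's right (-y) end. Origin: centre of its underside.
- doming_block: Loose bystander: steel block, a 40 mm cube, on the bench between the robot and the board. Origin: centre of its underside.
- graver: Loose bystander: 130 mm hand tool lying on the bench beyond the board's right (-y) end. Origin: under its middle.

How it is judged:
At the end, for the whole second after the job is handed in: Each tag before a full bin is within 0.14 rad of its ring-up rest (joint above 1.43), each tag before an empty bin is within 0.14 rad of its bar-up rest (joint below 0.14), all tags are still (below 0.1 rad/s), and mandrel, jar, steel block and hand tool are within 12 mm of where they stood ((((horizontal distance between stand_1 and bin_full_1 below 0.125 m or horizontal distance between stand_1 and bin_full_2 below 0.125 m) and value of joint tag_1 above 1.43 rad) or (not (horizontal distance between stand_1 and bin_full_1 below 0.125 m or horizontal distance between stand_1 and bin_full_2 below 0.125 m) and value of joint tag_1 below 0.14 rad)) and (((horizontal distance between stand_2 and bin_full_1 below 0.125 m or horizontal distance between stand_2 and bin_full_2 below 0.125 m) and value of joint tag_2 above 1.43 rad) or (not (horizontal distance between stand_2 and bin_full_1 below 0.125 m or horizontal distance between stand_2 and bin_full_2 below 0.125 m) and value of joint tag_2 below 0.14 rad)) and (((horizontal distance between stand_3 and bin_full_1 below 0.125 m or horizontal distance between stand_3 and bin_full_2 below 0.125 m) and value of joint tag_3 above 1.43 rad) or (not (horizontal distance between stand_3 and bin_full_1 below 0.125 m or horizontal distance between stand_3 and bin_full_2 below 0.125 m) and value of joint tag_3 below 0.14 rad)) and (((horizontal distance between stand_4 and bin_full_1 below 0.125 m or horizontal distance between stand_4 and bin_full_2 below 0.125 m) and value of joint tag_4 above 1.43 rad) or (not (horizontal distance between stand_4 and bin_full_1 below 0.125 m or horizontal distance between stand_4 and bin_full_2 below 0.125 m) and value of joint tag_4 below 0.14 rad)) and velocity of joint tag_1 between -0.1 and 0.1 rad/s and velocity of joint tag_2 between -0.1 and 0.1 rad/s and velocity of joint tag_3 between -0.1 and 0.1 rad/s and velocity of joint tag_4 between -0.1 and 0.1 rad/s and distance of each of mandrel, jar, doming_block, graver from where it was at the start of the episode below 0.012 m); the robot touches nothing.
It fails at once if a tag or its stand is pinched or pushed hard (over 15 N) (contact force between the fingers and stand_1 above 15 N or contact force between the fingers and stand_2 above 15 N or contact force between the fingers and stand_3 above 15 N or contact force between the fingers and stand_4 above 15 N).
It fails at once if a loose thing near the board is moved by more than 12 mm (distance of any of mandrel, jar, doming_block, graver from where it was at the start of the episode above 0.012 m).
It also fails if it takes over 64 s, if anything falls off the work surface, if the arm or the gripper's body presses on something with over 40 N, if the wrist force passes 120 N, or if a joint passes its speed limit or range.

## Robot

A 6-joint arm with a two-finger parallel gripper is mounted at the origin on the work surface. World frame = base frame: x ahead of the robot, y to its left, z up, the work surface at z = 0. Lengths are in m, angles in rad, forces in N, time in s.
With the tool pointing down it reaches from about 0.35 to 0.775 m from the base axis. Payload 7.3 kg.
Tool frame: the origin (TCP) lies at the very end of the fingers, on their centre line; the grasp point (between the pads) lies 19 mm behind it; z points along the fingers, y is the line along which they close (so a half turn about z gives the same grasp; the last joint's range is limited). The gripper opens to 92 mm and grips with 3 to 60 N. Pads are 19 mm wide; open, the fingers measure 130 mm over their backs; the gripper's body (75 mm by 190 mm) begins 47 mm behind the grasp point.
Start: joints at [-1.253, 0.342, 1.524, -0, 1.275, -0.146], TCP at [0.235, -0.47, 0.227] pointing down, gripper open.
Joint ranges: [-2.53, 2.53], [-0.77, 2.02], [0.04, 2.7], [-1, 4.14], [0.28, 2.66], [-3.11, 3.11]. Speed limits (rad/s): [2.57, 2.57, 3.14, 3.14, 3.14, 3.14].

## Interface

Orientations are given as [roll, pitch, yaw] about the fixed x, y, z axes, in that order (R = Rz(yaw) Ry(pitch) Rx(roll)).
In Python, from cell import * gives the robot as it stands.
- The arm moves only by the tool step_arm, never from a script. Its argument "commands" is a list of rows, each a list of 7 numbers: the opening, from 0 (shut) to 1 (fully open), then the shift along the world's x, y, z in cm, then the turn, a rotation vector about the world's x, y, z in rad. A call has 1 to 5 rows; each row is the pose to reach, as a shift and turn from the pose commanded when the call began; what a row does not reach only later rows make up. A row lasts 1/12 s, in which the tool goes at most 41.7 mm and 7.16 degrees, less where a joint would pass 70% of its speed; a pose out of reach is approached as far as the arm can. A call with a gripper value outside its range is refused whole. The fingers move at their own pace and stop on an object; "grip_force" is the grip in N (left out, the last holds). Time passes only in rows, so rows that repeat a pose let the fingers close. It gives the time, the measured TCP pose, the force, the opening and the grip force at its end, in the units of the state.
- observe(): the state, without advancing time (a new reading comes with each control period).
- read_camera(name): name is "side" or "top" or "wrist"; returns the picture (480x640x3 uint8, red, green, blue); there is no depth.
- camera_model(name): a dict with "vfov" (degrees; the focal length in pixels is half the picture's height over the tangent of half this angle, whatever the lens; pixels are square), "cx", "cy" (the principal point, pixels), "world_to_cam" (4x4, takes a point from world to camera coordinates). Camera axes: x right, y up, looking along -z (the intrinsics and any distortion apply to the point x, -y, -z); pixel columns grow to the right and rows downward; lengths in m; the calibration is good to about 2 mm. A picture is of the moment at which its call begins: read the wrist's pose just before it. camera_model takes no time and is no camera call; for the wrist camera it gives the pose at the moment of the call.
- hand_in(): hands the job in; it is judged then, once.
The state is a dict: "time": time; "qpos": joint angles; "qvel": joint speeds; "joint_efforts": joint torques, N m; "tool_pos": TCP position; "tool_rot": TCP orientation; "contact_force": force on the tool from outside, world axes, zero at the start; "torque": the same for the moment, N m; "opening": finger opening in m; "grip_force": force on a finger pad.
Only numpy, scipy, OpenCV 4.12 (cv2) and the standard library are available. Lean on these libraries where they do the work, as an engineer would, in place of code of your own. Each camera call takes 0.05 s, during which the arm holds its last target. There are 200 camera calls.

## Working session

There is one attempt and no reset: what is moved stays moved. The work goes in short steps, Python scripts to look and compute and a tool call to move; the robot and the scene stay as the last step left them, time stands still between calls to the robot, and variables do not carry over. Pictures are saved under pics/ and viewed, at most 10 in all, crops included, and the job is handed in when it is done.

Besides the shell and the picture viewer there is one more tool, called after ">>>" as name(argument=value, ...) on one line, values as JSON. step_arm: Moves the arm, as the interface text tells. Its arguments: {"type":"object","properties":{"commands":{"type":"array"},"grip_force":{"type":"number"}},"required":["commands"]}

```bash
mkdir -p pics; python3 - <<'E'
from cell import *
import cv2,numpy as np
for n in("top","side"):
    im=read_camera(n); cv2.imwrite(f"pics/{n}0.png",im[:,:,::-1]); m=camera_model(n); print(n,m)
s=observe();print(s["time"],s["tool_pos"],s["tool_rot"],s["opening"])
E
```

```text
top {'vfov': 42.87438903045158, 'cx': 311.5038389652825, 'cy': 235.41027440907348, 'world_to_cam': array([[-0.01072743, -0.99989378, -0.00986654,  0.02238724],
       [ 0.98515782, -0.01225879,  0.17121271, -0.58834331],
       [-0.17131548, -0.00788342,  0.98518468, -1.22336195],
       [ 0.        ,  0.        ,  0.        ,  1.        ]])}
side {'vfov': 49.29718893199171, 'cx': 320.08363896910816, 'cy': 244.44928678253908, 'world_to_cam': array([[-0.89162413, -0.45277432, -0.00135007,  0.50510643],
       [ 0.26229564, -0.51895058,  0.81356702, -0.20433914],
       [-0.36906288,  0.72504186,  0.58146959, -0.73678253],
       [ 0.        ,  0.        ,  0.        ,  1.        ]])}
0.1 [ 0.23476306 -0.46920114  0.22612449] [-3.14027551e+00 -1.85443611e-04  4.63777796e-01] 0.09142356056173816
```

View pics/top0.png

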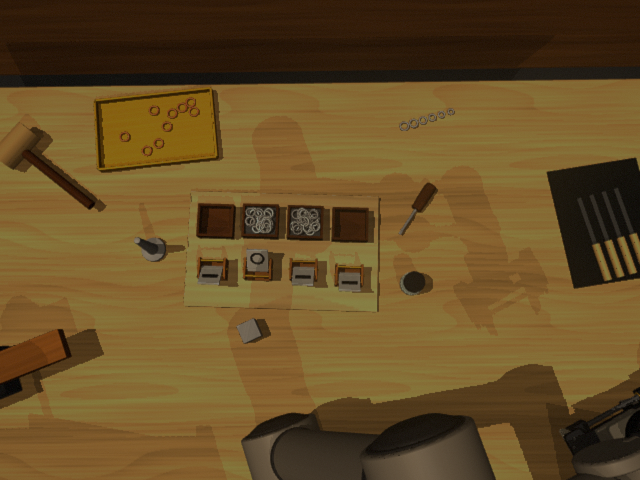

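View pics/side0.png

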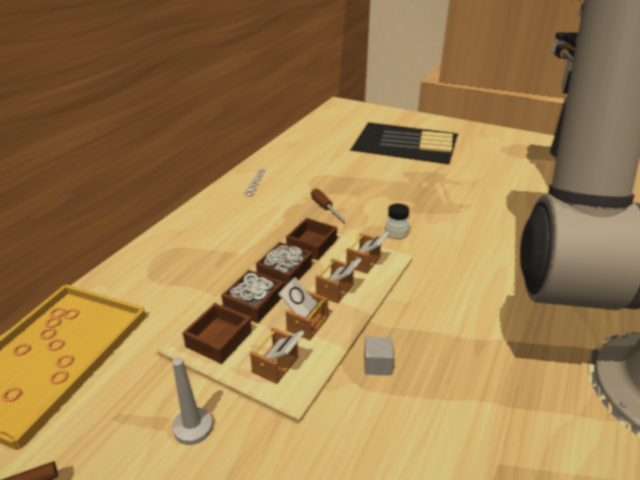

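The top view shows bins from left to right as empty, full, full, empty (216, 260, 305 and 350, row 222). The tags read bar, ring, bar, bar, so only the third, at about (304,272), has to go over to +x. The side view agrees.

```bash
cat > h.py <<'E'
import numpy as np,cv2
def ray(m,u,v,z):
    f=240/np.tan(np.radians(m["vfov"]/2)); W=m["world_to_cam"]; R=W[:3,:3]; c=-R.T@W[:3,3]
    d=R.T@np.array([(u-m["cx"])/f,-(v-m["cy"])/f,-1]); return c+d*(z-c[2])/d[2]
E
python3 - <<'E'
from cell import *
from h import *
im=cv2.imread("pics/top0.png"); m=camera_model("top")
for n,(u,v) in dict(c1=(192,191),c2=(380,197),c3=(378,311),c4=(184,305)).items(): print(n,ray(m,u,v,.012).round(3))
for n,(u,v) in dict(b1=(216,222),b2=(260,222),b3=(305,223),b4=(350,225)).items(): print(n,ray(m,u,v,.04).round(3))
hsv=cv2.cvtColor(im,cv2.COLOR_BGR2HSV)
mk=cv2.inRange(hsv,(0,0,95),(180,70,255)); r=np.zeros_like(mk); r[245:297,190:372]=mk[245:297,190:372]
n,l,st,c=cv2.connectedComponentsWithStats(r)
for i in range(1,n):
    if st[i,4]>60:
        x,y,w,h,a=st[i]; print(st[i],c[i].round(1),"lower edge@.077",ray(m,x+w/2,y+h,.077).round(3),"centroid@.06",ray(m,*c[i],.06).round(3))
print("block",ray(m,250,330,.02).round(3),"jar",ray(m,413,283,.05).round(3))
cv2.imwrite("pics/crop.png",cv2.resize(im[180:350,170:400],None,fx=3.3,fy=3.3,interpolation=cv2.INTER_CUBIC))
E
```

```text
c1 [0.697 0.275 0.012]
c2 [ 0.678 -0.134  0.012]
c3 [ 0.432 -0.122  0.012]
c4 [0.45  0.287 0.012]
b1 [0.622 0.217 0.04 ]
b2 [0.621 0.124 0.04 ]
b3 [0.617 0.029 0.04 ]
b4 [ 0.612 -0.066  0.04 ]
[198 266  24  18 132] [208.5 272.8] lower edge@.077 [0.487 0.221 0.077] centroid@.06 [0.512 0.228 0.06 ]
block [0.396 0.146 0.02 ] jar [ 0.487 -0.192  0.05 ]
```

View pics/crop.png

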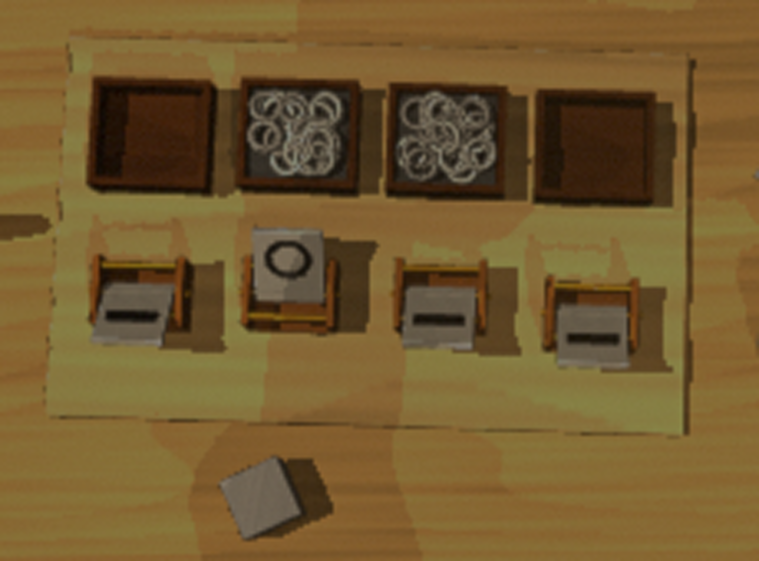

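The crop confirms it. Tag 3's free edge is at about (0.484, 0.029, 0.077), its pin is at x≈0.517, and the board yaw is about -0.046. I'm closing the fingers and moving to (0.44, 0.03) at safe height.

>>> step_arm(commands=[[0,1.4,3.5,0,0,0,-0.1],[0,2.8,7,0,0,0,-0.2],[0,4.2,10.5,0,0,0,-0.3],[0,5.6,14,0,0,0,-0.4],[0,7,17.5,0,0,0,-0.51]])

```text
time: 0.52
tool_pos: [0.3049, -0.2927, 0.2264]
tool_rot: [-3.141, 0.0, -0.052]
contact_force: [0.7, -0.3, -0.1]
opening: 0.063
grip_force: 0.0
```

>>> step_arm(commands=[[0,1.4,3.5,0,0,0,0],[0,2.8,7,0,0,0,0],[0,4.2,10.5,0,0,0,0],[0,5.6,14,0,0,0,0],[0,7,17.5,0,0,0,0]])

```text
time: 0.93
tool_pos: [0.375, -0.1177, 0.2267]
tool_rot: [3.142, 0.0, -0.047]
contact_force: [0.6, 0.1, -0.4]
opening: 0.0296
grip_force: 0.0
```

>>> step_arm(commands=[[0,1.4,3.5,0,0,0,0],[0,2.8,7,0,0,0,0],[0,4.2,10.5,0,0,0,0],[0,6.0,15,0,0,0,0],[0,6.0,15,0,0,0,0]])

```text
time: 1.35
tool_pos: [0.436, 0.0354, 0.2266]
tool_rot: [-3.14, -0.0, -0.042]
contact_force: [-0.4, -0.3, -0.3]
opening: 0.0009
grip_force: 0.0
```

>>> step_arm(commands=[[0,0,-0.4,-3.5,0,0,0],[0,0,-0.4,-7,0,0,0],[0,0,-0.4,-10.5,0,0,0],[0,0,-0.4,-14,0,0,0],[0,0,-0.4,-15.7,0,0,0]])

```text
time: 1.77
tool_pos: [0.4324, 0.0265, 0.0663]
tool_rot: [-3.141, 0.006, -0.046]
contact_force: [-1.1, -0.6, -0.5]
opening: 0.0004
grip_force: 0.0
```

```bash
python3 - <<'E'
from cell import *
import cv2,numpy as np
a=read_camera("side")[150:390,200:440]; b=read_camera("top")[150:390,170:410]
cv2.imwrite("pics/near.png",cv2.resize(np.hstack([a,b])[:,:,::-1],(800,400)))
s=observe();print(s["tool_pos"],s["contact_force"])
E
```

```text
[0.43234445 0.02642288 0.06704464] [0.08267787 0.13955056 0.14733656]
```

View pics/near.png

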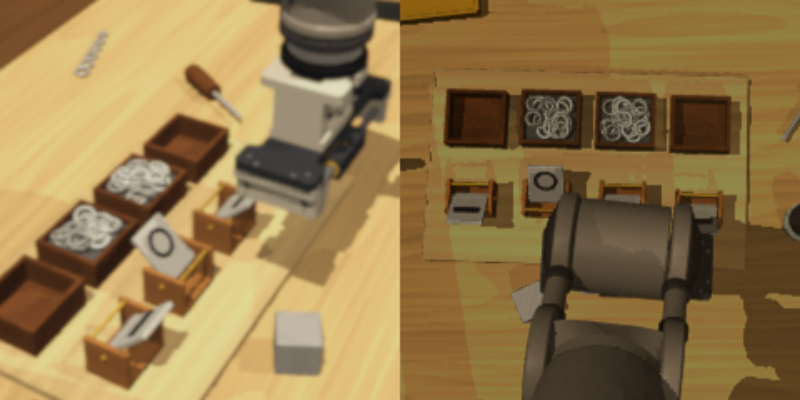

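The fingertips are in front of stand 3 and clear of everything. I'm pushing slowly along +x, watching the force.

>>> step_arm(commands=[[0,0.7,0,0.1,0,0,0],[0,1.4,0,0.1,0,0,0],[0,2.1,0,0.1,0,0,0],[0,2.8,0,0.1,0,0,0],[0,3.5,-0.1,0.1,0,0,0]])

```text
time: 2.28
tool_pos: [0.4715, 0.0254, 0.0718]
tool_rot: [3.141, -0.002, -0.046]
contact_force: [-0.3, -0.3, 0.3]
opening: 0.0006
grip_force: 0.7
```

>>> step_arm(commands=[[0,0.5,0,0,0,0,0],[0,1.0,0,0,0,0,0],[0,1.5,0,0,0,0,0],[0,2.0,0,0,0,0,0],[0,2.5,-0.1,0,0,0,0]])

```text
time: 2.7
tool_pos: [0.4952, 0.0246, 0.0707]
tool_rot: [3.142, 0.0, -0.046]
contact_force: [-0.1, -0.4, 1.2]
opening: 0.0002
grip_force: 0.0
```

>>> step_arm(commands=[[0,0.5,0,0,0,0,0],[0,1.0,0,0,0,0,0],[0,1.5,0,0,0,0,0],[0,2.0,0,0,0,0,0],[0,2.0,0,0,0,0,0]])

```text
time: 3.12
tool_pos: [0.516, 0.0244, 0.0708]
tool_rot: [3.141, -0.001, -0.046]
contact_force: [-0.1, -0.4, 0.1]
opening: 0.0004
grip_force: 0.0
```

```bash
python3 - <<'E'
from cell import *
import cv2,numpy as np
a=read_camera("side")[150:390,200:440]; b=read_camera("top")[150:390,170:410]
cv2.imwrite("pics/push.png",cv2.resize(np.hstack([a,b])[:,:,::-1],(800,400)))
E
```

```text
(no output)
```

View pics/push.png

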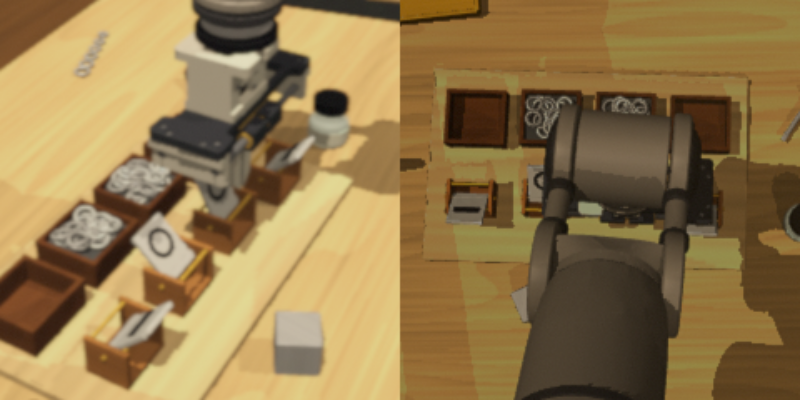

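The side view shows tag 3 lying towards its bin with its ring visible at about (215,195), and tags 2 and 4 unchanged. I'm backing off and rising.

>>> step_arm(commands=[[0,-2,0,0,0,0,0],[0,-5,0,0,0,0,0],[0,-8,0,0,0,0,0],[0,-8,0,3.5,0,0,0],[0,-8,0,7,0,0,0]])

```text
time: 3.63
tool_pos: [0.4298, 0.025, 0.1393]
tool_rot: [-3.141, 0.01, -0.046]
contact_force: [2.7, -0.0, 1.0]
opening: 0.0003
grip_force: 0.0
```

>>> step_arm(commands=[[0,0,0,4,0,0,0],[0,-1,-3,8,0,0,0],[0,-2,-6.5,8,0,0,0],[0,-3,-10,8,0,0,0],[0,-4,-13.5,8,0,0,0]])

```text
time: 4.05
tool_pos: [0.3943, -0.1118, 0.2219]
tool_rot: [3.14, -0.002, -0.045]
contact_force: [0.6, -0.7, -0.3]
opening: 0.0004
grip_force: 0.0
```

>>> step_arm(commands=[[0,-1,-3.5,0,0,0,0],[0,-2,-7,0,0,0,0],[0,-3,-10,0,0,0,0],[0,-3,-10,0,0,0,0],[0,-3,-10,0,0,0,0]])

```text
time: 4.47
tool_pos: [0.3641, -0.2114, 0.2206]
tool_rot: [-3.141, 0.0, -0.05]
contact_force: [-0.1, 0.5, -0.4]
opening: 0.0005
grip_force: 0.0
```

```bash
python3 - <<'E'
from cell import *
import cv2,numpy as np
a=read_camera("side")[150:450,160:440]; b=read_camera("top")[150:450,140:440]
cv2.imwrite("pics/end.png",cv2.resize(np.hstack([a,b])[:,:,::-1],(800,414)))
s=observe();print(s["time"],s["tool_pos"],s["qvel"].round(3))
E
```

```text
4.5667 [ 0.3647254  -0.20975923  0.22061086] [ 0.024 -0.002  0.002 -0.003 -0.002 -0.003]
```

View pics/end.png

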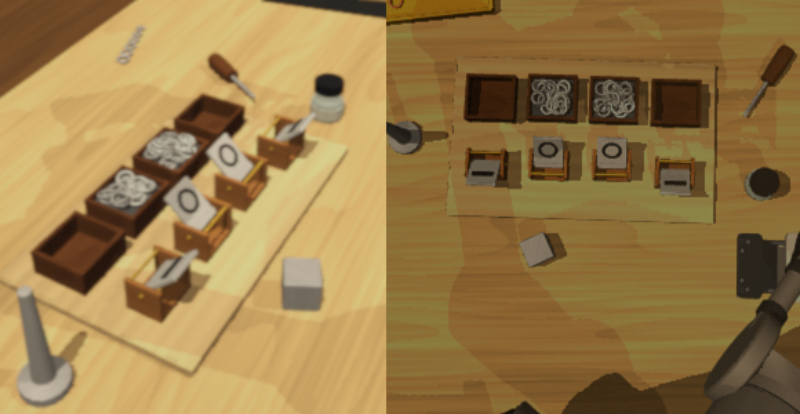

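The tags now read bar, ring, ring, bar against bins empty, full, full, empty. The bystanders look unmoved, so I'm handing in.

```bash
python3 -c "
from cell import *
print(hand_in())"
```

```text
the job is handed in; nothing more can be done
None
```

I pushed over the third tag from the left, the only wrong one, so the tags now match their bins (bar, ring, ring, bar). No loose object appeared to move, and I handed the job in; no verdict came back.

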